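Make up the sieve stack for grading glass frit

TASK

Make up the sieve stack on the shaker so that it can grade the crushed glass: from the bottom up, seat the blue (fine) sieve in the receiving pan, then the yellow (medium), then the red (coarse), one at a time, and close the stack with the black lid, each one level and fully home in the one below. The green sieve is not needed today; leave it, the frosted pot and the notebook where they are.

Things in the scene. Friction and masses are not known exactly. Their poses are not given: they have to be found in the camera images.
- pan_rim (a point): receiving pan, open aluminium, on a fixed grey shaker (120 x 120 mm, 40 mm high, front with dial and red switch at -x). Black rubber disc 82 mm across under the pan; three clips round its foot reach 56 mm above the table. Mouth 54 mm across outside, 48 mm inside, 21 mm deep. Point: centre of the mouth at rim height, 70 mm above the table; z up.
- blue_sieve_centre (a point): blue sieve, fine 1.7 mm mesh: ring frame 38 mm high, 70 g, upright. Tapered spigot, 34 mm across at the foot, 44 mm at 10 mm up; flat shoulder; ribbed grip band 58 mm across from 13 to 30 mm up; rim 54 mm outside, 48 mm inside; mesh 25 mm below the rim. Point: centre, 19 mm above its foot; z up its axis. Home in the pan, shoulder on rim, it is 9 mm above the pan point; 2 mm play all round.
- yellow_sieve_centre (a point): yellow sieve, medium 3.4 mm mesh: same frame, sizes and weight as the blue sieve. Point: its centre, half-way up, 19 mm above its foot; z up its axis. Fully home, its shoulder rests on the rim of the sieve below, the centre 28 mm above that sieve's centre.
- red_sieve_centre (a point): red sieve, coarse 6 mm mesh: same frame, sizes and weight as the blue sieve. Point: its centre, half-way up, 19 mm above its foot; z up its axis. Fully home, its shoulder rests on the rim of the sieve below, the centre 28 mm above that sieve's centre.
- lid_centre (a point): black lid, solid, 30 mm high, 60 g, upright: the same tapered spigot as the sieves (10 mm deep), above it a ribbed band 58 mm across from 13 mm up to near the flat top. Point: its centre, half-way up, 15 mm above its foot; z up its axis. Fully home, its centre is 24 mm above the centre of the sieve below.
- green_sieve_centre (a point): green sieve, extra-coarse 9.5 mm mesh, not wanted today: same frame and sizes as the blue sieve. Point: its centre, half-way up.
- frost_pot_centre (a point): bystander: a frosted round pot with a whitish screw top, 50 mm across, 38 mm high, standing on the table. Point: its centre, half-way up.
- note_pad_centre (a point): bystander: a closed black notebook lying flat, 148 x 110 mm, 16 mm thick. Point: its centre, half-way up.
Mind the look-alikes: they are no part of the job. What is shaped like the part that bears lid_centre but orange, purple or turquoise is not meant.

How it is judged:
On the way, in this order (a step that is already met when the one before it is completed fails the run):
1. the blue (fine) sieve is fully home in the pan (horizontal distance between blue_sieve_centre and pan_rim below 0.006 m and z of blue_sieve_centre in the frame of pan_rim between 0.006 and 0.012 m and angle between blue_sieve_centre's own z axis and vertical below 0.07 rad), for 0.2 s.
2. the yellow (medium) sieve is fully home on the blue one (horizontal distance between yellow_sieve_centre and blue_sieve_centre below 0.006 m and z of yellow_sieve_centre in the frame of blue_sieve_centre between 0.025 and 0.031 m and angle between yellow_sieve_centre's own z axis and vertical below 0.07 rad), for 0.2 s.
3. the red (coarse) sieve is fully home on the yellow one (horizontal distance between red_sieve_centre and yellow_sieve_centre below 0.006 m and z of red_sieve_centre in the frame of yellow_sieve_centre between 0.025 and 0.031 m and angle between red_sieve_centre's own z axis and vertical below 0.07 rad), for 0.2 s.
4. the black lid is fully home on the red sieve (horizontal distance between lid_centre and red_sieve_centre below 0.006 m and z of lid_centre in the frame of red_sieve_centre between 0.021 and 0.027 m and angle between lid_centre's own z axis and vertical below 0.07 rad), for 0.2 s.
At the end, for the whole second after the job is handed in: From the bottom up the blue, yellow and red sieves and the black lid stand in the pan, released and at rest, each fully home: centred on the one below to 6 mm, its height right to 3 mm, and upright to 4 degrees (all of step 1 and all of step 2 and all of step 3 and all of step 4 and linear speed of each of blue_sieve, yellow_sieve, red_sieve, lid below 0.02 m/s); the robot touches nothing.
It fails at once if the green sieve is moved by more than 30 mm (distance of green_sieve_centre from where it was at the start of the episode above 0.03 m).
It fails at once if the frosted pot is moved by more than 30 mm (distance of frost_pot_centre from where it was at the start of the episode above 0.03 m).
It fails at once if the notebook is moved by more than 30 mm (distance of note_pad_centre from where it was at the start of the episode above 0.03 m).
It also fails if it takes over 99 s, if anything falls off the work surface, if the arm or the gripper's body presses on something with over 40 N, if the wrist force passes 120 N, or if a joint passes its speed limit or range.

ROBOT

A 7-joint arm with a two-finger parallel gripper is mounted at the origin on a cart in front of the work surface, level with it; the furniture and walls round the work are solid. World frame = base frame: x ahead of the robot, y to its left, z up, the work surface at z = 0. Lengths are in m, angles in rad, forces in N, time in s.
With the tool pointing down it reaches from about 0.425 to 0.875 m from the base axis. Payload 4.7 kg.
Tool frame: the origin (TCP) lies between the finger pads; the fingertips stand env.finger_overhang ahead of it and the grasp point (between the pads) lies 5 mm behind it (env.finger_overhang is the distance from the TCP to the fingertips, in m); z points along the fingers, y is the direction in which the jaws open and shut (so a half turn about z gives the same grasp; the last joint's range is limited). The gripper opens to 87 mm and grips with 3 to 60 N. Pads are 19 mm wide; open, the fingers measure 117 mm over their backs; the gripper's body (75 mm by 190 mm) begins 51 mm behind the grasp point.
Start: joints at [1.188, 0.321, -0.07, 1.45, 0.023, 1.371, -0.057], TCP at [0.251, -0.6, 0.237] pointing down, gripper open.
Joint ranges: [-2.86, 2.86], [-0.3, 2.09], [-1.38, 1.24], [0.06, 2.45], [-1.56, 4.7], [0.09, 2.05], [-2.69, 2.69]. Speed limits (rad/s): [2.57, 2.57, 3.14, 3.14, 3.14, 3.14, 3.14].

INTERFACE

Orientations are given as a unit quaternion [w, x, y, z].
In Python, from plant import readout, vision, order, env gives the robot as it stands.
- The arm moves only by the tool arm_command, never from a script. Its argument "series" is a list that holds one entry, the list of rows, each a list of 7 numbers: the shift along the tool's x, y, z in units of 30 mm (1.0 is 30 mm), then the turn, a rotation vector about the tool's x, y, z in units of 10 degrees (1.0 is 10 degrees), then the gripper command: -1 is shut, 1 is fully open, values between are in proportion. In form: [[[x, y, z, wx, wy, wz, jaw], ...]]. A call has exactly 8 rows; each row is the pose to reach, as a shift and turn from the pose commanded when the call began, along the tool's axes at that moment; what a row does not reach only later rows make up. A row lasts 1/8 s, in which the tool goes at most 62.5 mm and 10.7 degrees, less where a joint would pass 70% of its speed; a pose out of reach is approached as far as the arm can. A call with a gripper value outside its range is refused whole. The fingers move at their own pace and stop on an object; the grip force is fixed at half the most. Time passes only in rows, so rows that repeat a pose let the fingers close, or fill a call up. It gives the time, the measured TCP pose, the force and the opening at its end, in the units of the state.
- readout.sense(): the state, without advancing time (a new reading comes with each control period).
- vision.grab_frame(name): name is "scene" or "top" or "wrist"; returns a dict with "img" (384x512x3 uint8, red, green, blue), "fx", "fy", "cx", "cy" (pixels), "pose" (4x4, takes a point from camera to world coordinates); the wrist camera has in their place "tool_from_camera" (4x4, takes a point from camera to tool coordinates, whose origin is the TCP and whose axes are the flange's). Camera axes: x right, y up, looking along -z (the intrinsics and any distortion apply to the point x, -y, -z); pixel columns grow to the right and rows downward; lengths in m; the calibration is good to about 2 mm. A picture is of the moment at which its call begins: read the wrist's pose just before it. There is no depth.
- order.job_done(): hands the job in, once; it reports no verdict.
The state is a dict: "t": time; "qpos": joint angles; "joint_velocities": joint speeds; "tau": joint torques, N m; "eef_pos": TCP position; "ee_rot": TCP orientation; "force": force on the tool from outside, world axes, zero at the start; "moment": the same for the moment, N m; "gripper_width": finger opening in m.
Only numpy, scipy, OpenCV 4.12 (cv2) and the standard library are available. Lean on these libraries where they do the work, as an engineer would, in place of code of your own. Each camera call takes 0.05 s, during which the arm holds its last target. There are 200 camera calls.

## Working session

There is one attempt and no reset: what is moved stays moved. The work goes in short steps, Python scripts to look and compute and a tool call to move; the robot and the scene stay as the last step left them, time stands still between calls to the robot, and variables do not carry over. Pictures are saved under pics/ and viewed, about 12 in all and at most 16, crops included, and the job is handed in when it is done.

Besides the shell and the picture viewer there is one more tool, called after "Call:" as name(argument=value, ...), one argument or row to a line, values as JSON. arm_command: Moves the arm, as the interface text tells. Its arguments: {"type":"object","properties":{"series":{"type":"array","items":{"type":"array","items":{"type":"array","items":{"type":"number"}}}}},"required":["series"]}

```bash
mkdir -p pics; ls
python3 - <<'E'
from plant import readout, vision, order, env
import cv2,numpy as np
s=readout.sense();print({k:np.round(v,3).tolist() for k,v in s.items()},env.finger_overhang)
for n in["scene","top"]:
    f=vision.grab_frame(n);cv2.imwrite(f"pics/{n}0.png",f["img"][:,:,::-1]);print(n,[f[k] for k in("fx","fy","cx","cy")],np.round(f["pose"],3).tolist(),[k for k in f])
f=vision.grab_frame("wrist");print(f["fx"],f["cx"],f["cy"],np.round(f["tool_from_camera"],3).tolist())
E
```

```text
pics
{'t': 0.0, 'qpos': [1.188, 0.322, -0.07, 1.452, 0.023, 1.371, -0.057], 'joint_velocities': [-0.001, 0.0, 0.0, -0.0, 0.002, 0.001, -0.001], 'tau': [-0.0, -49.129, -0.404, -31.254, -0.064, 0.044, 0.0], 'eef_pos': [0.251, -0.599, 0.235], 'ee_rot': [-0.001, 0.98, 0.197, -0.0], 'force': [0.305, -0.625, -0.048], 'moment': [-0.009, 0.032, -0.022], 'gripper_width': 0.087} 0.014
scene [391.25786261068976, 391.25786261068976, 259.22944575351795, 191.6256270040788] [[-0.832, 0.391, -0.393, 0.159], [-0.554, -0.56, 0.616, 0.588], [0.021, 0.731, 0.683, 0.713], [0.0, 0.0, 0.0, 1.0]] ['img', 'fx', 'fy', 'cx', 'cy', 'pose']
top [427.2356613193344, 427.2356613193344, 259.1772494435715, 192.79907336169185] [[-0.014, 0.999, -0.042, 0.455], [-1.0, -0.013, 0.023, 0.012], [0.023, 0.042, 0.999, 1.264], [0.0, 0.0, 0.0, 1.0]] ['img', 'fx', 'fy', 'cx', 'cy', 'pose']
340.82314761754526 250.5018917441362 192.8819598631391 [[0.001, 0.964, 0.265, 0.072], [1.0, -0.001, -0.0, 0.0], [-0.0, 0.265, -0.964, -0.149], [0.0, 0.0, 0.0, 1.0]]
```

View pics/top0.png

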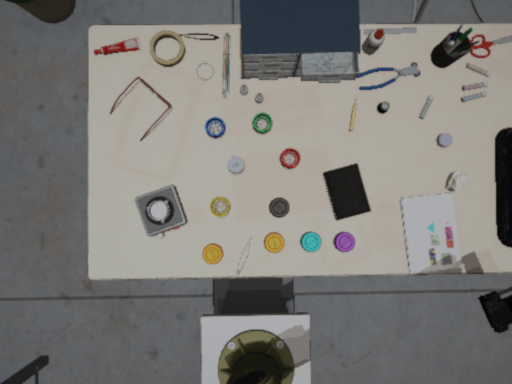

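View pics/scene0.png

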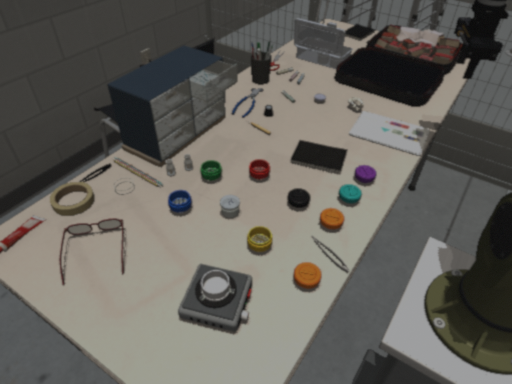

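Top view: pan (159,210), blue (215,128), green (262,123), red (290,158), yellow (220,206), black lid (279,207), pot (236,165), notebook (347,191). The scene view agrees with this.

```bash
cat > h.py <<'E'
from plant import readout, vision, order, env
import cv2,numpy as np
from scipy.spatial.transform import Rotation as R
def toolT():
    s=readout.sense();T=np.eye(4);T[:3,:3]=R.from_quat(np.roll(s["ee_rot"],-1)).as_matrix();T[:3,3]=s["eef_pos"];return T
def grab(n):
    T=toolT();f=vision.grab_frame(n)
    f["P"]=f["pose"] if n!="wrist" else T@f["tool_from_camera"]
    return f
def cast(f,uv,z):
    P=f["P"];d=P[:3,:3]@np.array([(uv[0]-f["cx"])/f["fx"],-(uv[1]-f["cy"])/f["fy"],-1]);o=P[:3,3]
    return o+d*(z-o[2])/d[2]
def proj(f,p):
    c=np.linalg.inv(f["P"])@np.append(p,1);return np.array([f["cx"]-f["fx"]*c[0]/c[2],f["cy"]+f["fy"]*c[1]/c[2]])
def mask(f,c):
    h=cv2.cvtColor(f["img"],cv2.COLOR_RGB2HSV);H,S,V=h[...,0],h[...,1],h[...,2]
    m={"blue":(H>100)&(H<130)&(S>120),"yellow":(H>21)&(H<36)&(S>120),"red":((H<8)|(H>172))&(S>130),"green":(H>50)&(H<85)&(S>100),"black":(V<75)}[c]
    return m.astype(np.uint8)
def blob(m,near,rad):
    g=np.zeros_like(m);cv2.circle(g,tuple(int(round(a)) for a in near),int(rad),1,-1)
    ys,xs=np.nonzero(m*g);pts=np.stack([xs,ys],1).astype(np.float32)
    h=cv2.convexHull(pts);(x,y),_,_=e=cv2.fitEllipse(h) ;return e,len(xs)
E
python3 - <<'E'
from h import *
f=grab("top")
for c,p,z in[("blue",(215,128),.03),("yellow",(220,206),.03),("red",(290,158),.03),("green",(262,123),.03),("black",(279,207),.028)]:
    e,n=blob(mask(f,c),p,15);print(c,np.round(e[0],1),np.round(e[1],1),n,np.round(cast(f,e[0],z),4))
for nm,p,z in[("pan",(159,210),.07),("pot",(236,165),.038),("pad",(347,191),.016),("or1",(274,242),.03),("or2",(213,254),.03)]:print(nm,np.round(cast(f,p,z),3))
cv2.imwrite("pics/c1.png",cv2.resize(f["img"][100:270,120:320,::-1],None,fx=4,fy=3.5,interpolation=cv2.INTER_CUBIC))
E
```

```text
blue [214.7 127. ] [18.4 19.1] 114 [0.6991 0.1091 0.03  ]
yellow [219.6 206.2] [18.8 19.1] 112 [0.469  0.0973 0.03  ]
red [289.5 158. ] [18.5 19.2] 123 [ 0.6064 -0.107   0.03  ]
green [261.9 122.7] [18.2 19.1] 117 [ 0.7105 -0.0281  0.03  ]
black [278.6 207.2] [18.2 18.7] 190 [ 0.4639 -0.0732  0.028 ]
pan [0.46  0.263 0.07 ]
pot [0.587 0.048 0.038]
pad [ 0.509 -0.276  0.016]
or1 [ 0.364 -0.058  0.03 ]
or2 [0.332 0.117 0.03 ]
```

View pics/c1.png

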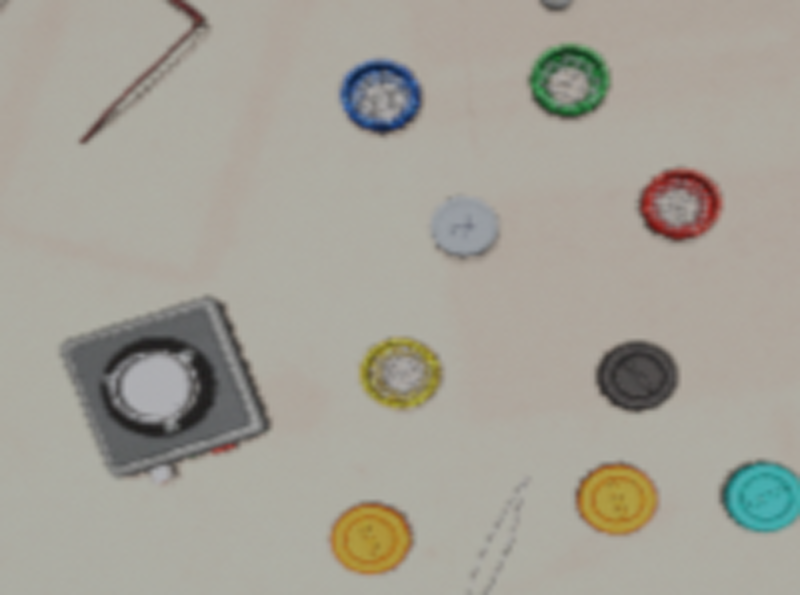

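Crop: the pan mouth is a white disc at crop (155,383), which is full-image (158.8,209.4). The shaker is turned slightly, and the rings are where the masks put them. Next I'll move over the pan for a close look.

```bash
cat >> h.py <<'E'
def go(*wps,yaw=0.):
    """print rows (tool units) from the present pose to world TCP waypoints"""
    T=toolT();c,s=np.cos(yaw),np.sin(yaw);Rt=np.array([[c,s,0],[s,-c,0],[0,0,-1]])
    w=R.from_matrix(T[:3,:3].T@Rt).as_rotvec(degrees=True)/10
    print("at",np.round(T[:3,3],4),"x dir",np.round(T[:3,0],3),"turn",np.round(w,2))
    for p in wps:print(p,"->",np.round(T[:3,:3].T@(np.array(p)-T[:3,3])/.03,2).tolist())
E
python3 -c "
from h import *
go((.5,-.4,.25),(.5,0,.25),(.43,.263,.25))"
```

```text
at [ 0.2511 -0.5992  0.2359] x dir [ 0.922  0.386 -0.   ] turn [-0.01  0.    2.27]
(0.5, -0.4, 0.25) -> [10.22, -2.92, -0.47]
(0.5, 0, 0.25) -> [15.37, -15.22, -0.45]
(0.43, 0.263, 0.25) -> [16.61, -24.2, -0.44]
```

Call:
arm_command(
  series=[
    [[2.0, -0.6, -0.1, 0, 0, 0.8, 1], [4.0, -1.2, -0.2, 0, 0, 1.6, 1], [6.0, -1.8, -0.3, 0, 0, 2.27, 1], [8.0, -2.4, -0.4, 0, 0, 2.27, 1], [10.0, -3.0, -0.45, 0, 0, 2.27, 1], [10.8, -4.8, -0.45, 0, 0, 2.27, 1], [11.6, -6.6, -0.45, 0, 0, 2.27, 1], [12.4, -8.4, -0.45, 0, 0, 2.27, 1]],
  ],
)

```text
t: 1.2
eef_pos: [0.4968, -0.2212, 0.2498]
ee_rot: [-0.0, 1.0, 0.0, -0.0]
force: [0.4, 0.0, -0.0]
gripper_width: 0.0872
```

```bash
python3 -c "
from h import *
go((.5,0,.25),(.43,.263,.25))"
```

```text
at [ 0.4968 -0.2212  0.2498] x dir [ 1.     0.001 -0.   ] turn [-0.  0.  0.]
(0.5, 0, 0.25) -> [0.11, -7.37, -0.01]
(0.43, 0.263, 0.25) -> [-2.21, -16.14, -0.01]
```

Call:
arm_command(
  series=[
    [[0, -2, 0, 0, 0, 0, 1], [0, -4, 0, 0, 0, 0, 1], [-0.2, -6, 0, 0, 0, 0, 1], [-0.4, -8, 0, 0, 0, 0, 1], [-0.6, -10, 0, 0, 0, 0, 1], [-0.8, -12, 0, 0, 0, 0, 1], [-0.9, -14, 0, 0, 0, 0, 1], [-0.9, -16, 0, 0, 0, 0, 1]],
  ],
)

```text
t: 2.2
eef_pos: [0.4692, 0.2583, 0.2503]
ee_rot: [0.0, 1.0, 0.0, 0.001]
force: [0.8, -1.0, -0.4]
gripper_width: 0.0871
```

Run:
```python
from h import *
s=readout.sense();print(np.round(s["joint_velocities"],3))
f=grab("wrist");cv2.imwrite("pics/w1.png",f["img"][:,:,::-1]);print(proj(f,(.46,.263,.07)),np.round(toolT()[:3,3],4))
```

```text
[-0.649  0.616 -0.445 -0.485  0.445  0.052 -1.16 ]
[245.20058193 184.43351062] [0.4666 0.2681 0.2505]
```

View pics/w1.png

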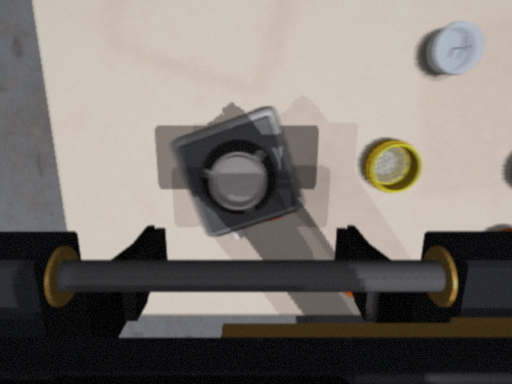

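Wrist view: pan mouth at about (239,179), yellow at (392,166), pot at (455,48). The arm was still settling, so I'll measure from a still frame.

Run:
```python
from h import *
f=grab("wrist");f=grab("wrist");T=toolT();print(np.round(T[:3,3],4),np.round(readout.sense()["joint_velocities"],2))
u,v=proj(f,(.46,.263,.07));print(u,v)
x0,y0=int(u)-50,int(v)-45
c=cv2.resize(f["img"][y0:y0+90,x0:x0+100],None,fx=6,fy=6,interpolation=cv2.INTER_CUBIC)
g=cv2.medianBlur(cv2.cvtColor(c,cv2.COLOR_RGB2GRAY),9)
C=cv2.HoughCircles(g,cv2.HOUGH_GRADIENT_ALT,1.5,5,param1=150,param2=.6,minRadius=100,maxRadius=300)
for q in ([] if C is None else C[0][:8]):
    p=((q[0]+.5)/6-.5+x0,(q[1]+.5)/6-.5+y0);print(np.round(q,1),np.round(p,1),np.round(cast(f,p,.07),4),"r70",q[2]/6/f["fx"]*(f["P"][2,3]-.07))
cv2.imwrite("pics/w2.png",c[:,:,::-1])
e,n=blob(mask(f,"yellow"),proj(f,(.469,.097,.03)),45);print(e,n,cast(f,e[0],.028))
```

```text
[0.468  0.2606 0.2499] [ 0.04 -0.02  0.07  0.02  0.02  0.01  0.02]
252.57499464976195 181.7021481071387
((402.3089599609375, 164.8560333251953), (52.683021545410156, 58.661041259765625), 87.67566680908203) 1475 [0.47128729 0.09806508 0.028     ]
```

View pics/w2.png

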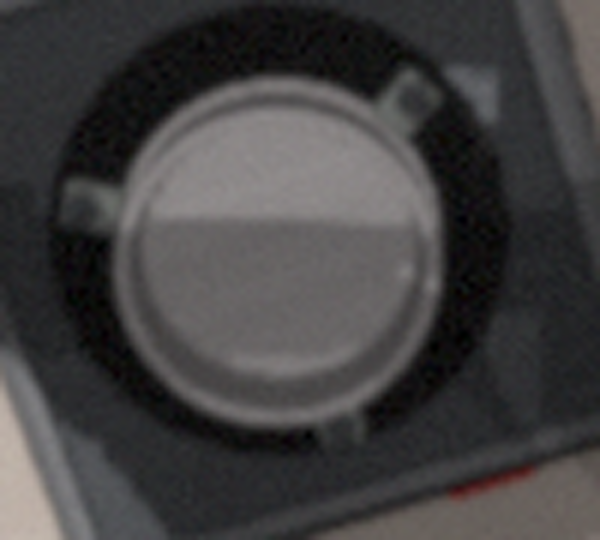

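The crop shows the pan rim spanning x 112–442, with the lower rim edge at y 428. The upper edge includes some outer wall that faces the camera. I'll take intensity profiles now the arm is still.

Run:
```python
from h import *
f=grab("wrist");f=grab("wrist");print(np.round(toolT()[:3,3],4))
g=cv2.cvtColor(f["img"],cv2.COLOR_RGB2GRAY).astype(int)
c=proj(f,(.46,.266,.07));u,v=np.round(c).astype(int);print(c)
print("row",v,u-35,g[v-1:v+2,u-35:u+36].mean(0).astype(int).tolist())
print("col",u,v-40,g[v-40:v+41,u-1:u+2].mean(1).astype(int).tolist())
# expected rim edge pixels for a centre at (.46,.266)
for d in((-.027,0),(-.024,0),(.024,0),(.027,0),(0,.027),(0,.024),(0,-.024),(0,-.027)):print(d,np.round(proj(f,(.46+d[0],.266+d[1],.07)),1))
t=grab("top");g=cv2.cvtColor(t["img"],cv2.COLOR_RGB2GRAY).astype(int)
```

```text
[0.4696 0.2561 0.2496]
[241.7461362  183.88083321]
row 184 207 [10, 11, 11, 11, 12, 44, 81, 92, 81, 67, 67, 79, 91, 98, 98, 98, 96, 100, 98, 97, 99, 100, 98, 101, 98, 101, 101, 99, 100, 100, 100, 99, 100, 101, 100, 101, 102, 101, 102, 100, 101, 100, 100, 100, 99, 98, 97, 99, 99, 97, 100, 99, 100, 99, 98, 90, 73, 74, 94, 88, 53, 20, 17, 15, 7, 17, 15, 16, 10, 11, 17]
col 242 144 [20, 20, 18, 13, 18, 20, 49, 90, 113, 101, 82, 83, 112, 130, 134, 133, 135, 138, 136, 135, 135, 136, 136, 139, 138, 136, 136, 136, 132, 114, 102, 99, 98, 97, 99, 99, 97, 100, 100, 101, 100, 102, 99, 99, 100, 100, 100, 101, 101, 102, 103, 115, 121, 124, 124, 120, 108, 89, 75, 72, 75, 76, 92, 104, 90, 55, 22, 18, 16, 25, 35, 41, 41, 42, 42, 42, 40, 40, 47, 56, 63]
(-0.027, 0) [241.8 209.7]
(-0.024, 0) [241.8 206.9]
(0.024, 0) [241.7 160. ]
(0.027, 0) [241.7 156.9]
(0, 0.027) [214.6 183.8]
(0, 0.024) [217.6 183.8]
(0, -0.024) [265.9 184. ]
(0, -0.027) [268.9 184. ]
```

Pan is at about (0.4605, 0.2675). The cameras agree on yellow. On to blue.

```bash
python3 -c "
from h import *
go((.7,.109,.2))"
```

```text
at [0.47   0.2552 0.2497] x dir [ 1.    -0.001 -0.   ] turn [ 0.01  0.   -0.01]
(0.7, 0.109, 0.2) -> [7.67, 4.86, 1.66]
```

Call:
arm_command(
  series=[
    [[1.5, 1, 0, 0, 0, 0, 1], [3, 2, 0, 0, 0, 0, 1], [4.5, 2.9, 0.4, 0, 0, 0, 1], [6, 3.8, 0.9, 0, 0, 0, 1], [7.2, 4.6, 1.4, 0, 0, 0, 1], [7.67, 4.86, 1.66, 0, 0, 0, 1], [7.67, 4.86, 1.66, 0, 0, 0, 1], [7.67, 4.86, 1.66, 0, 0, 0, 1]],
  ],
)

```text
t: 3.5
eef_pos: [0.6988, 0.1127, 0.2014]
ee_rot: [-0.0, 1.0, 0.001, 0.0]
force: [0.3, -0.1, -0.1]
gripper_width: 0.0871
```

```bash
cat >> h.py <<'E'
def meas(c,xy,z=.03,rad=45,hi=None):
    f=grab("wrist");f=grab("wrist");e,n=blob(mask(f,c),proj(f,(*xy,z)),rad)
    p=cast(f,e[0],z);print(c,np.round(e[0],1),np.round(e[1],1),n,"->",np.round(p,4),"qd",np.abs(readout.sense()["joint_velocities"]).max().round(3));return f,p
E
python3 - <<'E'
from h import *
f,p=meas("blue",(.699,.109),.028)
go((p[0],p[1],.1),(p[0],p[1],.019))
t=grab("top");g=cv2.cvtColor(t["img"],cv2.COLOR_RGB2GRAY).astype(int)
print(g[209,140:180].tolist(),g[190:230,159].tolist());
for d in((-.027,0),(.027,0),(0,.027),(0,-.027)):print(d,np.round(proj(t,(.46+d[0],.267+d[1],.07)),1))
E
```

```text
blue [253.3 172.7] [59.4 59.7] 1412 -> [0.7029 0.11   0.028 ] qd 0.006
at [0.699  0.1129 0.2018] x dir [1.    0.003 0.001] turn [-0.   -0.01  0.02]
(np.float64(0.7029119367903477), np.float64(0.10999149009956054), 0.1) -> [0.12, 0.1, 3.39]
(np.float64(0.7029119367903477), np.float64(0.10999149009956054), 0.019) -> [0.12, 0.1, 6.09]
[115, 108, 107, 106, 97, 77, 93, 137, 152, 99, 140, 184, 189, 189, 189, 188, 189, 189, 188, 189, 188, 189, 189, 189, 188, 187, 174, 137, 97, 97, 50, 39, 42, 53, 85, 109, 110, 108, 112, 139] [143, 127, 111, 106, 107, 105, 73, 43, 38, 49, 102, 156, 182, 188, 188, 188, 189, 189, 189, 189, 188, 189, 188, 189, 189, 189, 188, 187, 178, 171, 129, 67, 41, 40, 54, 92, 104, 107, 107, 102]
(-0.027, 0) [157.4 219.8]
(0.027, 0) [157.4 200.4]
(0, 0.027) [147.6 210.2]
(0, -0.027) [167.2 210. ]
```

Call:
arm_command(
  series=[
    [[0.08, 0.1, 1.7, 0, 0, 0, 1], [0.08, 0.1, 3.4, 0, 0, 0, 1], [0.08, 0.1, 4.6, 0, 0, 0, 1], [0.08, 0.1, 5.6, 0, 0, 0, 1], [0.08, 0.1, 6.05, 0, 0, 0, 1], [0.08, 0.1, 6.05, 0, 0, 0, 1], [0.08, 0.1, 6.05, 0, 0, 0, -1], [0.08, 0.1, 6.05, 0, 0, 0, -1]],
  ],
)

```text
t: 4.65
eef_pos: [0.7032, 0.1083, 0.0205]
ee_rot: [-0.0, 1.0, 0.0, 0.001]
force: [-0.2, 0.3, 0.3]
gripper_width: 0.0744
```

Call:
arm_command(
  series=[
    [[0, 0, 0, 0, 0, 0, -1], [0, 0, 0, 0, 0, 0, -1], [0, 0, 0, 0, 0, 0, -1], [0, 0, 0, 0, 0, 0, -1], [0, 0, -1, 0, 0, 0, -1], [0, 0, -2.5, 0, 0, 0, -1], [0, 0, -4, 0, 0, 0, -1], [0, 0, -4.5, 0, 0, 0, -1]],
  ],
)

```text
t: 5.65
eef_pos: [0.7036, 0.1084, 0.1569]
ee_rot: [-0.0, 1.0, 0.0, 0.002]
force: [-0.0, -0.2, -0.7]
gripper_width: 0.0568
```

Run:
```python
from h import *
f=grab("wrist");f=grab("wrist");cv2.imwrite("pics/w3.png",f["img"][:,:,::-1])
go((.6,.2,.2),(.46,.265,.2));print(readout.sense()["gripper_width"])
```

```text
at [0.703  0.1081 0.1551] x dir [1.    0.    0.003] turn [-0.   -0.02  0.  ]
(0.6, 0.2, 0.2) -> [-3.43, -3.07, -1.51]
(0.46, 0.265, 0.2) -> [-8.09, -5.23, -1.52]
0.05704492507792065
```

View pics/w3.png

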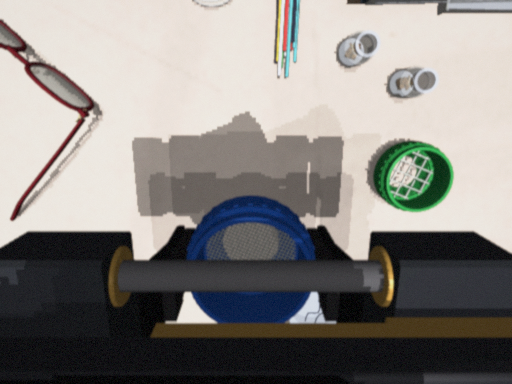

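Blue is held level at (251,258), with width 57 mm. Now carry it to the pan.

Call:
arm_command(
  series=[
    [[-0.5, -0.5, -0.8, 0, 0, 0, -1], [-2, -1.7, -1.5, 0, 0, 0, -1], [-3.5, -2.7, -1.5, 0, 0, 0, -1], [-5, -3.6, -1.5, 0, 0, 0, -1], [-6.5, -4.4, -1.5, 0, 0, 0, -1], [-7.7, -5.0, -1.5, 0, 0, 0, -1], [-8.09, -5.23, -1.5, 0, 0, 0, -1], [-8.09, -5.23, -1.5, 0, 0, 0, -1]],
  ],
)

```text
t: 6.75
eef_pos: [0.4589, 0.2643, 0.1976]
ee_rot: [0.001, 1.0, 0.001, -0.001]
force: [0.7, -1.0, 0.3]
gripper_width: 0.057
```

Run:
```python
from h import *
for i in range(6): f=grab("wrist")
T=toolT();print(np.round(T[:3,3],4))
h=T[2,3]+.0055
e,n=blob(mask(f,"blue"),(251,255),70);p=cast(f,e[0],h);print(e,n,"held rel TCP",np.round(p-T[:3,3],4))
t=grab("top");e,n=blob(mask(t,"blue"),proj(t,(*T[:2,3],h)),25);print(e,np.round(cast(t,e[0],h)-T[:3,3],4))
go((.46,.265,.1),(.46,.265,.0825))
cv2.imwrite("pics/s1.png",cv2.resize(grab("scene")["img"][200:350,150:350,::-1],None,fx=4,fy=4,interpolation=cv2.INTER_CUBIC))
```

```text
[0.4603 0.2639 0.1984]
((251.8184051513672, 258.7055358886719), (131.16024780273438, 137.9087371826172), 64.50711822509766) 6443 held rel TCP [ 0.0017 -0.0012  0.0055]Traceback (most recent call last):
  File "<stdin>", line 6, in <module>
  File "h.py", line 22, in blob
    h=cv2.convexHull(pts);(x,y),_,_=e=cv2.fitEllipse(h) ;return e,len(xs)
                                      ~~~~~~~~~~~~~~^^^
cv2.error: OpenCV(4.12.0) /io/opencv/modules/imgproc/src/shapedescr.cpp:361: error: (-201:Incorrect size of input array) There should be at least 5 points to fit the ellipse in function 'fitEllipseNoDirect'
```

Run:
```python
from h import *
go((.46,.266,.1),(.46,.266,.0835))
```

```text
at [0.4601 0.2641 0.1985] x dir [ 1.    -0.001 -0.001] turn [-0.    0.   -0.01]
(0.46, 0.266, 0.1) -> [-0.0, -0.06, 3.28]
(0.46, 0.266, 0.0835) -> [-0.0, -0.06, 3.83]
```

Call:
arm_command(
  series=[
    [[0, -0.06, 1, 0, 0, 0, -1], [0, -0.06, 2.2, 0, 0, 0, -1], [0, -0.06, 3, 0, 0, 0, -1], [0, -0.06, 3.4, 0, 0, 0, -1], [0, -0.06, 3.6, 0, 0, 0, -1], [0, -0.06, 3.8, 0, 0, 0, -1], [0, -0.06, 3.85, 0, 0, 0, -1], [0, -0.06, 3.85, 0, 0, 0, -1]],
  ],
)

```text
t: 8.1
eef_pos: [0.4597, 0.2667, 0.0836]
ee_rot: [-0.0, 1.0, 0.0, 0.0]
force: [1.0, 0.4, -0.4]
gripper_width: 0.0567
```

Run:
```python
from h import *
for i in range(3): f=grab("scene")
s=readout.sense();print(s["eef_pos"],s["force"],s["moment"])
c=proj(f,(.46,.266,.08)).astype(int);print(c)
cv2.imwrite("pics/s1.png",cv2.resize(f["img"][c[1]-60:c[1]+60,c[0]-80:c[0]+80,::-1],None,fx=4,fy=4,interpolation=cv2.INTER_CUBIC))
```

```text
[0.45964577 0.26666415 0.08361329] [ 0.10167615  0.52230003 -0.50090214] [0.11111622 0.05482084 0.04307889]
[214 277]
```

View pics/s1.png

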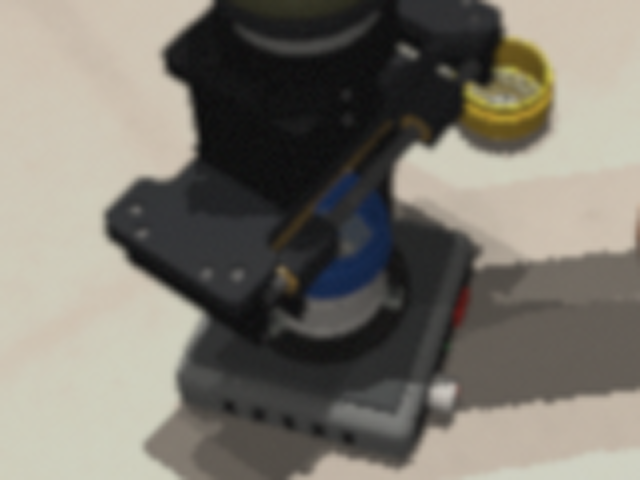

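Scene crop: blue sits over the pan mouth, its spigot is inside, and there is no contact force. Release and rise.

Call:
arm_command(
  series=[
    [[0, 0, 0, 0, 0, 0, -0.2], [0, 0, 0, 0, 0, 0, 1], [0, 0, 0, 0, 0, 0, 1], [0, 0, 0, 0, 0, 0, 1], [0, 0, -0.5, 0, 0, 0, 1], [0, 0, -2, 0, 0, 0, 1], [0, 0, -4, 0, 0, 0, 1], [0, 0, -5.3, 0, 0, 0, 1]],
  ],
)

```text
t: 9.25
eef_pos: [0.4599, 0.2675, 0.2463]
ee_rot: [-0.001, 1.0, 0.001, 0.002]
force: [0.3, 0.0, 0.6]
gripper_width: 0.0866
```

Run:
```python
from h import *
for i in range(6): f=grab("wrist")
f,p=meas("blue",(.46,.266),.088)
c=proj(f,(.46,.266,.09)).astype(int)
cv2.imwrite("pics/w4.png",cv2.resize(f["img"][c[1]-70:c[1]+50,c[0]-80:c[0]+80,::-1],None,fx=4,fy=4,interpolation=cv2.INTER_CUBIC))
t=grab("top");e,n=blob(mask(t,"blue"),proj(t,(.46,.266,.088)),15);print(e,cast(t,e[0],.088))
go((.47,.18,.24),(.47,.098,.2))
```

```text
blue [247. 177.] [66.7 74.2] 1811 -> [0.4626 0.2686 0.088 ] qd 0.005
((150.93431091308594, 211.92843627929688), (10.703716278076172, 16.694847106933594), 168.8651885986328) [0.45517494 0.28074353 0.088     ]
at [0.4587 0.2661 0.2409] x dir [ 1.     0.001 -0.002] turn [0.   0.01 0.  ]
(0.47, 0.18, 0.24) -> [0.37, 2.87, 0.03]
(0.47, 0.098, 0.2) -> [0.37, 5.6, 1.37]
```

View pics/w4.png

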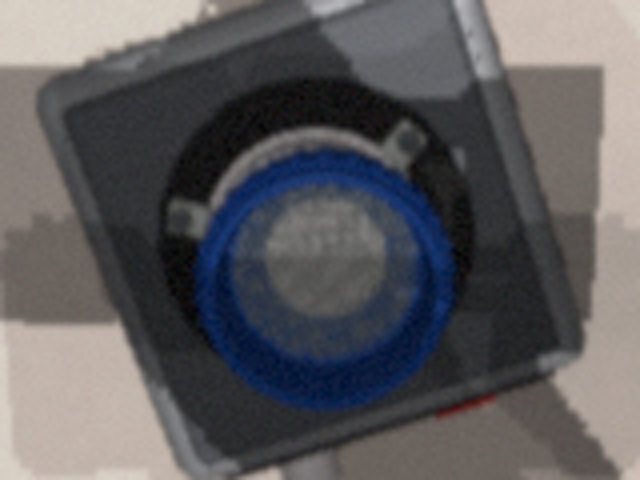

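Wrist crop: blue is round, at crop (326,279), with a bit of pan wall showing above it. I need to know whether it is level and home, so I'll look from the scene camera and clean up the mask.

Call:
arm_command(
  series=[
    [[0.2, 1, 0, 0, 0, 0, 1], [0.4, 2.5, 0, 0, 0, 0, 1], [0.4, 4, 0.4, 0, 0, 0, 1], [0.4, 5.2, 1, 0, 0, 0, 1], [0.4, 5.6, 1.3, 0, 0, 0, 1], [0.4, 5.6, 1.3, 0, 0, 0, 1], [0.4, 5.6, 1.3, 0, 0, 0, 1], [0.4, 5.6, 1.3, 0, 0, 0, 1]],
  ],
)

```text
t: 10.7
eef_pos: [0.4718, 0.1002, 0.2038]
ee_rot: [-0.0, 1.0, 0.002, 0.0]
force: [0.8, -0.6, 0.5]
gripper_width: 0.0871
```

Run:
```python
s=open("h.py").read()
s=s.replace('ys,xs=np.nonzero(m*g)','n,l,st,_=cv2.connectedComponentsWithStats(m*g);l=(l==1+np.argmax(st[1:,4]));ys,xs=np.nonzero(l)')
s=s.replace('(S>120),"yellow"','(S>120)&(V>50),"yellow"');open("h.py","w").write(s)
from h import *
f,p=meas("yellow",(.47,.098),.028)
e,n=blob(mask(f,"blue"),proj(f,(.46,.266,.088)),50);print("blue",e,n,cast(f,e[0],.088))
go((p[0],p[1],.1),(p[0],p[1],.0205))
t=grab("top");e,n=blob(mask(t,"blue"),proj(t,(.46,.266,.088)),15);print(e,cast(t,e[0],.088))
f=grab("scene");c=proj(f,(.46,.266,.08)).astype(int)
cv2.imwrite("pics/s2.png",cv2.resize(f["img"][c[1]-45:c[1]+45,c[0]-60:c[0]+60,::-1],None,fx=6,fy=6,interpolation=cv2.INTER_CUBIC))
```

```text
yellow [252.5 176.8] [59.2 59.4] 1371 -> [0.4712 0.0976 0.028 ] qd 0.008
blue ((46.54684829711914, 204.5282440185547), (71.35621643066406, 85.00791931152344), 85.8449935913086) 3136 [0.46096244 0.26543505 0.088     ]
at [0.4717 0.0997 0.2037] x dir [1.    0.002 0.001] turn [-0.   -0.    0.01]
(np.float64(0.47124822906856395), np.float64(0.09761026924854803), 0.1) -> [-0.02, 0.07, 3.46]
(np.float64(0.47124822906856395), np.float64(0.09761026924854803), 0.0205) -> [-0.02, 0.07, 6.11]
((156.3182373046875, 210.81219482421875), (21.443735122680664, 22.51811981201172), 174.48843383789062) [0.45802674 0.26608667 0.088     ]
```

View pics/s2.png

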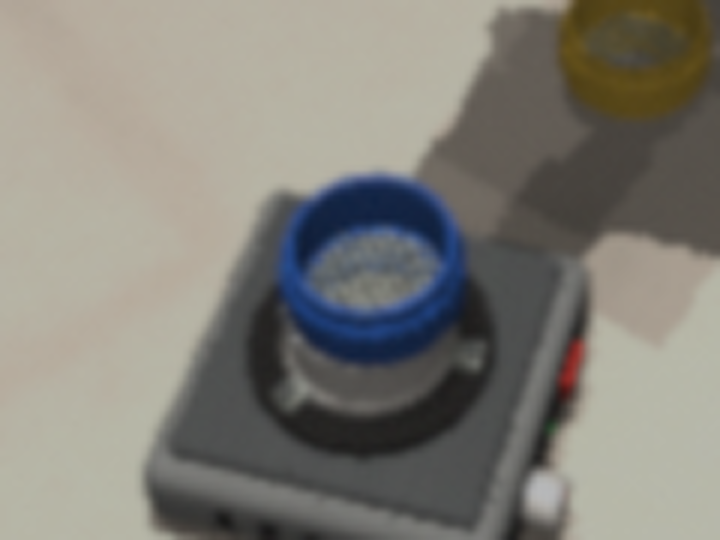

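Scene crop: blue looks level and centred on the pan wall (both at x≈372), with its rim top at y≈172. I'll check that against the projected home pose, and grasp yellow.

Call:
arm_command(
  series=[
    [[-0.02, 0.07, 1.7, 0, 0, 0, 1], [-0.02, 0.07, 3.4, 0, 0, 0, 1], [-0.02, 0.07, 4.8, 0, 0, 0, 1], [-0.02, 0.07, 5.7, 0, 0, 0, 1], [-0.02, 0.07, 6.1, 0, 0, 0, 1], [-0.02, 0.07, 6.1, 0, 0, 0, 1], [-0.02, 0.07, 6.1, 0, 0, 0, -1], [-0.02, 0.07, 6.1, 0, 0, 0, -1]],
  ],
)

```text
t: 11.9
eef_pos: [0.4719, 0.0965, 0.0214]
ee_rot: [0.0, 1.0, 0.0, 0.001]
force: [0.4, -0.3, -0.6]
gripper_width: 0.0743
```

Run:
```python
from h import *
f=grab("scene");o=proj(f,(.46,.266,.08)).astype(int)-[60,45]
a=np.linspace(0,2*np.pi,72)
for h in(0,.005,.010):
    P=np.array([proj(f,(.459+r*np.cos(t),.266+r*np.sin(t),z+h)) for r,z in((.029,.090),(.029,.073),(.027,.098)) for t in a])
    print(h,"predicted",P.min(0).round(1),P.max(0).round(1))
m=mask(f,"blue");n,l,st,_=cv2.connectedComponentsWithStats(m)
k=l[tuple((o+[60,25])[::-1])];i=1+np.argmin([np.hypot(*(_[j]-(o+[62,45]))) if st[j,4]>200 else 1e9 for j in range(1,n)])
x,y,w,hh=st[i,:4];print("seen",x-.5,y-.5,x+w-.5,y+hh-.5)
```

```text
0 predicted [199.3 260.3] [230.3 292.7]
0.005 predicted [199.1 258.7] [230.2 291.3]
0.01 predicted [198.8 257.1] [230.1 289.8]
seen 199.5 261.5 231.5 291.5
```

Blue is home: it was seen at y 261.5–291.5, and 260–292.7 was predicted. Close on yellow and lift.

Call:
arm_command(
  series=[
    [[0, 0, 0, 0, 0, 0, -1], [0, 0, 0, 0, 0, 0, -1], [0, 0, 0, 0, 0, 0, -1], [0, 0, 0, 0, 0, 0, -1], [0, 0, -1, 0, 0, 0, -1], [0, 0, -3, 0, 0, 0, -1], [0, 0, -5, 0, 0, 0, -1], [0, 0, -6, 0, 0, 0, -1]],
  ],
)

```text
t: 12.95
eef_pos: [0.472, 0.0967, 0.2033]
ee_rot: [0.0, 1.0, 0.0, 0.002]
force: [0.1, -0.4, -1.3]
gripper_width: 0.0579
```

```bash
cat >> h.py <<'E'
def held(c,dz=.0055):
    for i in range(4): f=grab("wrist")
    T=toolT();e,n=blob(mask(f,c),(251,255),70);p=cast(f,e[0],T[2,3]+dz);print(c,np.round(e[0],1),np.round(e[1],1),n,"held rel TCP",np.round(p-T[:3,3],4),"w",readout.sense()["gripper_width"])
E
python3 - <<'E'
from h import *
held("yellow");go((.459,.2665,.2),(.459,.2665,.1115))
E
```

```text
yellow [250. 255.] [114.7 125.1] 3329 held rel TCP [0.0036 0.     0.0055] w 0.057692721849490154
at [0.4706 0.0961 0.1997] x dir [ 1.  0. -0.] turn [0. 0. 0.]
(0.459, 0.2665, 0.2) -> [-0.38, -5.68, -0.01]
(0.459, 0.2665, 0.1115) -> [-0.38, -5.68, 2.94]
```

Call:
arm_command(
  series=[
    [[-0.1, -1.3, -0.2, 0, 0, 0, -1], [-0.2, -2.8, -0.2, 0, 0, 0, -1], [-0.3, -4.3, -0.2, 0, 0, 0, -1], [-0.38, -5.4, -0.1, 0, 0, 0, -1], [-0.38, -5.68, 0, 0, 0, 0, -1], [-0.38, -5.68, 0, 0, 0, 0, -1], [-0.38, -5.68, 0, 0, 0, 0, -1], [-0.38, -5.68, 0, 0, 0, 0, -1]],
  ],
)

```text
t: 14.15
eef_pos: [0.4599, 0.2654, 0.2001]
ee_rot: [0.0, 1.0, -0.001, 0.0]
force: [-0.3, 0.3, -0.5]
gripper_width: 0.0583
```

Run:
```python
from h import *
for i in range(3):grab("wrist")
go((.4595,.2665,.15),(.4595,.2665,.1125))
```

```text
at [0.4597 0.2662 0.2004] x dir [ 1.    -0.001  0.   ] turn [ 0. -0. -0.]
(0.4595, 0.2665, 0.15) -> [-0.01, -0.01, 1.68]
(0.4595, 0.2665, 0.1125) -> [-0.01, -0.01, 2.93]
```

Call:
arm_command(
  series=[
    [[0, 0, 0.8, 0, 0, 0, -1], [0, 0, 1.6, 0, 0, 0, -1], [0, 0, 2.2, 0, 0, 0, -1], [0, 0, 2.6, 0, 0, 0, -1], [0, 0, 2.8, 0, 0, 0, -1], [0, 0, 2.93, 0, 0, 0, -1], [0, 0, 2.93, 0, 0, 0, -1], [0, 0, 2.93, 0, 0, 0, -1]],
  ],
)

```text
t: 15.3
eef_pos: [0.4597, 0.267, 0.1128]
ee_rot: [-0.0, 1.0, 0.0, 0.0]
force: [0.1, 0.2, -1.0]
gripper_width: 0.0582
```

Call:
arm_command(
  series=[
    [[0, 0, 0, 0, 0, 0, -0.2], [0, 0, 0, 0, 0, 0, 1], [0, 0, 0, 0, 0, 0, 1], [0, 0, 0, 0, 0, 0, 1], [0, 0, -0.5, 0, 0, 0, 1], [0, 0, -2, 0, 0, 0, 1], [0, 0, -3.5, 0, 0, 0, 1], [0, 0, -4.5, 0, 0, 0, 1]],
  ],
)

```text
t: 16.3
eef_pos: [0.4599, 0.2676, 0.2508]
ee_rot: [-0.001, 1.0, 0.001, 0.002]
force: [0.4, 0.1, -1.0]
gripper_width: 0.0871
```

Run:
```python
from h import *
for i in range(3):grab("wrist")
go((.53,.05,.25),(.606,-.107,.2))
```

```text
at [0.4603 0.2677 0.2499] x dir [1.    0.001 0.004] turn [-0.01 -0.03  0.  ]
(0.53, 0.05, 0.25) -> [2.32, 7.26, -0.0]
(0.606, -0.107, 0.2) -> [4.84, 12.49, 1.67]
```

Call:
arm_command(
  series=[
    [[0.7, 1.8, 0, 0, 0, 0, 1], [1.4, 3.7, 0, 0, 0, 0, 1], [2.1, 5.6, 0, 0, 0, 0, 1], [2.8, 7.5, 0.2, 0, 0, 0, 1], [3.5, 9.4, 0.7, 0, 0, 0, 1], [4.2, 11.1, 1.3, 0, 0, 0, 1], [4.84, 12.45, 1.67, 0, 0, 0, 1], [4.84, 12.45, 1.67, 0, 0, 0, 1]],
  ],
)

```text
t: 17.45
eef_pos: [0.6037, -0.1118, 0.1939]
ee_rot: [0.0, 1.0, -0.003, -0.002]
force: [-1.2, -0.4, -0.5]
gripper_width: 0.087
```

```bash
cat >> h.py <<'E'
def stackview(c,zfoot,name,H=.038):
    f=grab("scene");a=np.linspace(0,2*np.pi,72)
    L=((.029,.030),(.029,.013),(.027,.038)) if H>.035 else((.029,.029),(.029,.013))
    for h in(0,.004):
        P=np.array([proj(f,(.4595+r*np.cos(t),.2665+r*np.sin(t),z+zfoot+h)) for r,z in L for t in a]);print("pred +",h,P.min(0).round(1),P.max(0).round(1))
    ctr=P.mean(0);g=np.zeros(f["img"].shape[:2],np.uint8);cv2.circle(g,tuple(ctr.astype(int)),30,1,-1)
    n,l,st,_=cv2.connectedComponentsWithStats(mask(f,c)*g);x,y,w,h=st[1+np.argmax(st[1:,4]),:4];print("seen",x-.5,y-.5,x+w-.5,y+h-.5)
    t=grab("top");zz=zfoot+H-.01;e,n=blob(mask(t,c),proj(t,(.4595,.2665,zz)),16);print("top",np.round(e[1],1),cast(t,e[0],zz).round(4))
    o=ctr.astype(int);cv2.imwrite(name,cv2.resize(f["img"][o[1]-40:o[1]+50,o[0]-60:o[0]+60,::-1],None,fx=6,fy=6,interpolation=cv2.INTER_CUBIC))
E
python3 - <<'E'
from h import *
for i in range(4):grab("wrist")
stackview("yellow",.088,"pics/s3.png")
f,p=meas("red",(.606,-.107),.028);go((p[0],p[1],.0205))
E
```

```text
pred + 0 [197.6 251.3] [229.5 284.3]
pred + 0.004 [197.4 250. ] [229.4 283. ]
seen 199.5 252.5 230.5 283.5
top [21.8 22.7] [0.4573 0.2652 0.116 ]
red [253.6 172.6] [60.9 61.5] 1611 -> [ 0.6097 -0.1085  0.028 ] qd 0.007
at [ 0.6048 -0.1053  0.1978] x dir [1.    0.003 0.001] turn [ 0.   -0.    0.01]
(np.float64(0.6097229733206107), np.float64(-0.10847181959622351), 0.0205) -> [0.16, 0.1, 5.91]
```

View pics/s3.png

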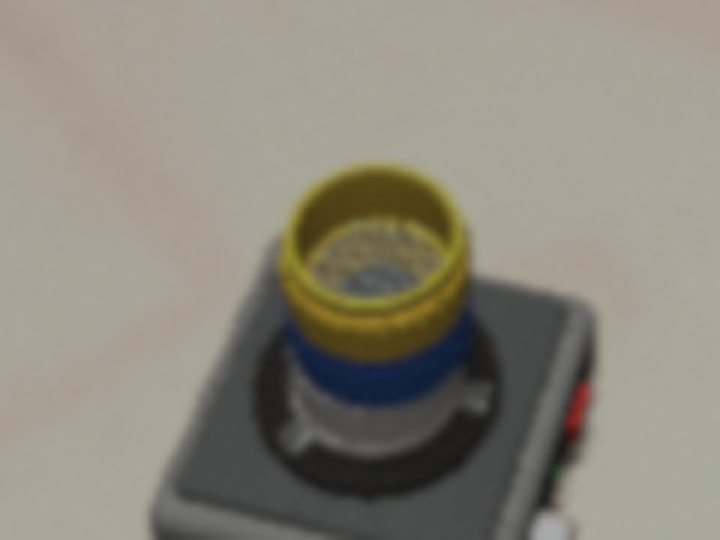

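Yellow sits level and home on blue. Grasp red.

Call:
arm_command(
  series=[
    [[0.12, 0.1, 1.7, 0, 0, 0, 1], [0.12, 0.1, 3.4, 0, 0, 0, 1], [0.12, 0.1, 4.7, 0, 0, 0, 1], [0.12, 0.1, 5.6, 0, 0, 0, 1], [0.12, 0.1, 5.9, 0, 0, 0, 1], [0.12, 0.1, 5.9, 0, 0, 0, 1], [0.12, 0.1, 5.9, 0, 0, 0, -1], [0.12, 0.1, 5.9, 0, 0, 0, -1]],
  ],
)

```text
t: 18.85
eef_pos: [0.6094, -0.1097, 0.0216]
ee_rot: [0.0, 1.0, 0.0, 0.001]
force: [0.8, -0.6, 0.4]
gripper_width: 0.0744
```

Call:
arm_command(
  series=[
    [[0, 0, 0, 0, 0, 0, -1], [0, 0, 0, 0, 0, 0, -1], [0, 0, 0, 0, 0, 0, -1], [0, 0, 0, 0, 0, 0, -1], [0, 0, -1, 0, 0, 0, -1], [0, 0, -3, 0, 0, 0, -1], [0, 0, -5, 0, 0, 0, -1], [0, 0, -7, 0, 0, 0, -1]],
  ],
)

```text
t: 19.85
eef_pos: [0.6079, -0.1097, 0.2315]
ee_rot: [0.0, 1.0, 0.0, -0.0]
force: [0.9, -0.2, -1.1]
gripper_width: 0.0576
```

Run:
```python
from h import *
held("red");go((.4595,.266,.23),(.4595,.266,.14))
```

```text
red [250.4 253.6] [118.2 126.6] 3888 held rel TCP [ 0.0042 -0.0003  0.0055] w 0.057521177898315554
at [ 0.6089 -0.1098  0.2312] x dir [1.    0.    0.002] turn [ 0.01 -0.01  0.  ]
(0.4595, 0.266, 0.23) -> [-4.97, -12.53, 0.02]
(0.4595, 0.266, 0.14) -> [-4.98, -12.53, 3.02]
```

Call:
arm_command(
  series=[
    [[-0.7, -1.7, -0.1, 0, 0, 0, -1], [-1.4, -3.5, -0.1, 0, 0, 0, -1], [-2.1, -5.3, -0.1, 0, 0, 0, -1], [-2.8, -7.1, -0.1, 0, 0, 0, -1], [-3.5, -8.9, -0.1, 0, 0, 0, -1], [-4.2, -10.6, -0.1, 0, 0, 0, -1], [-4.8, -12.0, 0, 0, 0, 0, -1], [-4.97, -12.5, 0, 0, 0, 0, -1]],
  ],
)

```text
t: 21.05
eef_pos: [0.4562, 0.2676, 0.2282]
ee_rot: [0.0, 1.0, 0.003, -0.002]
force: [0.3, -0.6, -0.8]
gripper_width: 0.0572
```

Run:
```python
from h import *
for i in range(8):grab("wrist")
go((.4595,.266,.1405))
```

```text
at [0.46   0.2636 0.2299] x dir [ 1.    -0.002 -0.   ] turn [ 0.    0.   -0.01]
(0.4595, 0.266, 0.1405) -> [-0.02, -0.08, 2.98]
```

Call:
arm_command(
  series=[
    [[0, -0.08, 0.8, 0, 0, 0, -1], [0, -0.08, 1.6, 0, 0, 0, -1], [0, -0.08, 2.2, 0, 0, 0, -1], [0, -0.08, 2.6, 0, 0, 0, -1], [0, -0.08, 2.8, 0, 0, 0, -1], [0, -0.08, 2.98, 0, 0, 0, -1], [0, -0.08, 2.98, 0, 0, 0, -1], [0, -0.08, 2.98, 0, 0, 0, -1]],
  ],
)

```text
t: 22.45
eef_pos: [0.4593, 0.268, 0.1413]
ee_rot: [-0.0, 1.0, 0.0, 0.0]
force: [-1.0, 0.4, -0.1]
gripper_width: 0.0572
```

Call:
arm_command(
  series=[
    [[0, 0.04, 0, 0, 0, 0, -1], [0, 0.04, 0, 0, 0, 0, -0.2], [0, 0.04, 0, 0, 0, 0, 1], [0, 0.04, 0, 0, 0, 0, 1], [0, 0.04, 0, 0, 0, 0, 1], [0, 0, -0.5, 0, 0, 0, 1], [0, 0, -2, 0, 0, 0, 1], [0, 0, -3.5, 0, 0, 0, 1]],
  ],
)

```text
t: 23.45
eef_pos: [0.4589, 0.268, 0.2479]
ee_rot: [-0.0, 1.0, 0.001, 0.0]
force: [1.0, 0.4, -0.1]
gripper_width: 0.0867
```

Run:
```python
from h import *
for i in range(3):grab("wrist")
go((.47,.1,.25),(.464,-.073,.2))
```

```text
at [0.4605 0.2691 0.2494] x dir [1.    0.001 0.006] turn [-0.01 -0.03  0.  ]
(0.47, 0.1, 0.25) -> [0.31, 5.64, -0.03]
(0.464, -0.073, 0.2) -> [0.1, 11.41, 1.62]
```

Call:
arm_command(
  series=[
    [[0.2, 1.7, 0, 0, -0.03, 0, 1], [0.3, 3.5, 0, 0, -0.03, 0, 1], [0.3, 5.4, 0, 0, -0.03, 0, 1], [0.3, 7.2, 0.2, 0, -0.03, 0, 1], [0.2, 9.0, 0.7, 0, -0.03, 0, 1], [0.1, 10.6, 1.3, 0, -0.03, 0, 1], [0.1, 11.4, 1.62, 0, -0.03, 0, 1], [0.1, 11.4, 1.62, 0, -0.03, 0, 1]],
  ],
)

```text
t: 24.6
eef_pos: [0.4609, -0.0759, 0.1958]
ee_rot: [-0.0, 1.0, -0.002, -0.004]
force: [-0.3, 0.4, -0.3]
gripper_width: 0.0871
```

Run:
```python
from h import *
for i in range(4):grab("wrist")
stackview("red",.116,"pics/s4.png")
f,p=meas("black",(.464,-.073),.022,38);go((p[0],p[1],.0205))
```

```text
pred + 0 [196.3 241.8] [229.  275.3]
pred + 0.004 [196.1 240.3] [228.9 274. ]
seen 198.5 242.5 229.5 274.5
top [22.1 22.8] [0.4587 0.2647 0.144 ]
black [251.2 172.7] [60.8 61. ] 2912 -> [ 0.4653 -0.0742  0.022 ] qd 0.007
at [ 0.4626 -0.0734  0.1976] x dir [ 1.     0.002 -0.005] turn [0.   0.03 0.01]
(np.float64(0.4653474656713006), np.float64(-0.07423947005418524), 0.0205) -> [0.12, 0.03, 5.9]
```

View pics/s4.png

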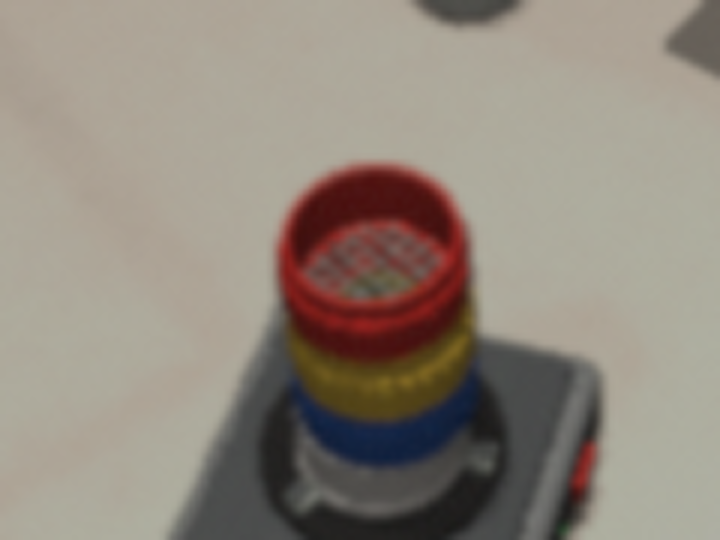

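Red is home and level. Grasp the black lid.

Call:
arm_command(
  series=[
    [[0.1, 0.03, 1.7, 0, 0.03, 0, 1], [0.1, 0.03, 3.4, 0, 0.03, 0, 1], [0.1, 0.03, 4.7, 0, 0.03, 0, 1], [0.1, 0.03, 5.6, 0, 0.03, 0, 1], [0.1, 0.03, 5.95, 0, 0.03, 0, 1], [0.1, 0.03, 5.95, 0, 0.03, 0, 1], [0.1, 0.03, 5.95, 0, 0.03, 0, -1], [0.1, 0.03, 5.95, 0, 0.03, 0, -1]],
  ],
)

```text
t: 26.0
eef_pos: [0.4653, -0.0754, 0.0199]
ee_rot: [0.0, 1.0, 0.0, 0.001]
force: [0.2, 1.1, -0.0]
gripper_width: 0.0744
```

Call:
arm_command(
  series=[
    [[0, 0, 0, 0, 0, 0, -1], [0, 0, 0, 0, 0, 0, -1], [0, 0, 0, 0, 0, 0, -1], [0, 0, 0, 0, 0, 0, -1], [0, 0, -1, 0, 0, 0, -1], [0, 0, -3, 0, 0, 0, -1], [0, 0, -5, 0, 0, 0, -1], [0, 0, -7, 0, 0, 0, -1]],
  ],
)

```text
t: 27.0
eef_pos: [0.4638, -0.0751, 0.2302]
ee_rot: [0.0, 1.0, 0.0, -0.0]
force: [1.4, -0.5, -0.2]
gripper_width: 0.057
```

Run:
```python
from h import *
for i in range(4):f=grab("wrist")
cv2.imwrite("pics/w5.png",f["img"][:,:,::-1]);print(readout.sense()["gripper_width"])
go((.4595,.2665,.25))
```

```text
0.05707389378652005
at [ 0.4647 -0.0753  0.2293] x dir [1.    0.    0.002] turn [ 0.01 -0.01  0.  ]
(0.4595, 0.2665, 0.25) -> [-0.17, -11.39, -0.7]
```

View pics/w5.png

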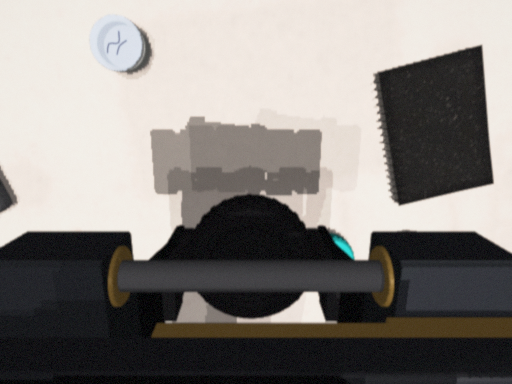

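The lid is held centrally, at (250,257). Carry it over.

Call:
arm_command(
  series=[
    [[0, -1.5, -0.4, 0, 0, 0, -1], [0, -3.2, -0.7, 0, 0, 0, -1], [0, -4.9, -0.7, 0, 0, 0, -1], [-0.1, -6.6, -0.7, 0, 0, 0, -1], [-0.1, -8.3, -0.7, 0, 0, 0, -1], [-0.17, -9.9, -0.7, 0, 0, 0, -1], [-0.17, -11, -0.7, 0, 0, 0, -1], [-0.17, -11.4, -0.7, 0, 0, 0, -1]],
  ],
)

```text
t: 28.2
eef_pos: [0.4573, 0.2685, 0.2475]
ee_rot: [0.0, 1.0, 0.002, -0.002]
force: [0.0, 0.3, -0.6]
gripper_width: 0.0571
```

Run:
```python
from h import *
for i in range(8):grab("wrist")
go((.4595,.2665,.167))
```

```text
at [0.4595 0.2654 0.2496] x dir [ 1.    -0.002  0.   ] turn [ 0.01 -0.   -0.01]
(0.4595, 0.2665, 0.167) -> [-0.0, -0.04, 2.75]
```

Call:
arm_command(
  series=[
    [[0, -0.03, 0.8, 0, 0, 0, -1], [0, -0.03, 1.5, 0, 0, 0, -1], [0, -0.03, 2.1, 0, 0, 0, -1], [0, -0.03, 2.45, 0, 0, 0, -1], [0, -0.03, 2.65, 0, 0, 0, -1], [0, -0.03, 2.75, 0, 0, 0, -1], [0, -0.03, 2.75, 0, 0, 0, -1], [0, -0.03, 2.75, 0, 0, 0, -1]],
  ],
)

```text
t: 29.6
eef_pos: [0.4593, 0.2679, 0.1676]
ee_rot: [-0.0, 1.0, 0.0, 0.0]
force: [0.8, 0.3, 0.1]
gripper_width: 0.0573
```

Call:
arm_command(
  series=[
    [[0, 0.03, 0, 0, 0, 0, -1], [0, 0.03, 0, 0, 0, 0, -0.2], [0, 0.03, 0, 0, 0, 0, 1], [0, 0.03, 0, 0, 0, 0, 1], [0, 0.03, 0, 0, 0, 0, 1], [0, 0, -0.5, 0, 0, 0, 1], [0, 0, -1.7, 0, 0, 0, 1], [0, 0, -3, 0, 0, 0, 1]],
  ],
)

```text
t: 30.6
eef_pos: [0.4589, 0.2679, 0.259]
ee_rot: [-0.0, 1.0, 0.001, 0.0]
force: [0.6, 0.0, 0.6]
gripper_width: 0.0867
```

Call:
arm_command(
  series=[
    [[0.3, 1.5, 0, 0, 0, 0, 1], [0.5, 3.2, 0, 0, 0, 0, 1], [0.6, 4.9, 0, 0, 0, 0, 1], [0.8, 6.6, 0, 0, 0, 0, 1], [1, 8, 0, 0, 0, 0, 1], [1, 9, 0, 0, 0, 0, 1], [1, 9, 0, 0, 0, 0, 1], [1, 9, 0, 0, 0, 0, 1]],
  ],
)

```text
t: 31.6
eef_pos: [0.4894, -0.0009, 0.2579]
ee_rot: [-0.0, 1.0, 0.001, 0.0]
force: [0.5, -0.1, -0.5]
gripper_width: 0.0867
```

Run:
```python
from h import *
for i in range(4):grab("wrist")
stackview("black",.144,"pics/s5.png",.030)
```

```text
pred + 0 [194.9 234.1] [228.5 265.8]
pred + 0.004 [194.7 232.7] [228.4 264.4]
seen 196.5 235.5 229.5 273.5
top [27.  28.6] [0.4597 0.2587 0.164 ]
```

View pics/s5.png

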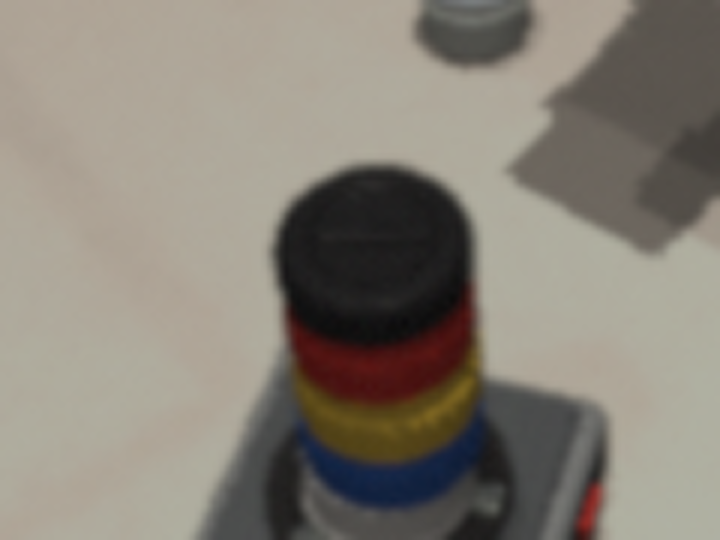

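The lid is level and home: its top edge was seen at 235.5 against 234.1 predicted, the same +1 px as the sieves. Handing in.

```bash
python3 -c "
from h import *
order.job_done();print(readout.sense()['t'])"
```

```text
the job is handed in; nothing more can be done
the job is handed in; nothing more can be done
```

The stack is made up in the pan as asked: blue, yellow, red, then the black lid, placed one at a time. I handed it in at about 32 s. The gripper is open and clear of everything.

- **Seating:** In the scene camera, each piece's top edge was within about 1.5 px of its projected fully-home position. All four looked level and centred in the close-up crops. I felt no contact force while lowering any of them.
- **Checks that disagreed:**
  - **Pan position:** The top and wrist cameras differed by about 4 mm in y. I aimed between the two, and the 7 mm spigot lead-in covered the gap.
  - **Held yellow and red:** The wrist camera put both about 4 mm off in x. I ignored this because the finger bar splits the mask.
  - **Lid:** The lower-edge and top-view numbers could not be used because dark parts nearby merged into the mask. I judged the lid by its top edge and the picture.
- **Left alone:** I never touched the green sieve, the frosted pot or the notebook. I did not re-measure them at the end.

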